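# Slide the pail board home under the funnel and latch it

### The job

With shut fingertips, push the plywood board that carries the open white pail along the rails of the dosing stand until it drops into its locating notches under the funnel, then swing the stand's catch in over the board to lock it down. Only push: do not lift the board or ram it, do not touch the pail, and leave the pots, bottles and other things around where they are.

Things in the scene. Friction and masses are not known exactly. Their poses are not given: they have to be found in the camera images.
- stand: Dosing stand, fixed: base plate (x -245 to 170, y -92 to 92 mm), two runners (tops at z 34 mm, y = +-60) between side guides (tops at 46), a 290 mm column at x = 143 holding a funnel. Its +x is the way to push, along the runners to the column; its -y side is nearer the robot; z up. Origin on the bench under the middle of the board's home. Notches, 24 mm long, in the runners at x = +-80.
- board: Loose plywood board, 220 x 140 x 12 mm, about 0.45 kg, axes as the stand's, 2 mm side play; origin: middle of the plank's underside. Its four feet (16 mm long, 7.5 high, at x = +-80) ride on the runners with the origin at z 41.5 mm, 50 to 110 mm short of home. Home: feet in the notches, plank on the runners, origin at z 34, within 4 mm of the stand's origin in x.
- push_face (a point): Centre of the face to push: the outer (-x) face of the upright aluminium lip at the board's end away from the column, 56 wide, 36 high (18 mm up and down from here), 110 mm from the board's middle; z 52 mm at home. Sliding takes about 2 to 8 N; at home the notch ends stop it; over 80 N is ramming. A pushing finger may hold the board up by friction: it drops fully when the finger backs off.
- pail_center (a point): Centre (half-way up) of the open white pail, 112 mm across, 130 high, about 0.15 kg, loose on the board between four low pins, 50 mm from the board's middle towards the column. Not to be touched.
- spout (a point): Centre of the funnel's lower mouth, 196 mm above the bench, straight over the pail when the board is home. The funnel is 92 mm across and reaches from 196 to 280 mm above the bench.
- catch_pivot (a point): Vertical pivot axis of the catch, a flat steel turn-button on the side guide nearer the robot, at the stand's x = -85, y = -82 mm, z 52 mm. The arm is 12 mm wide, 7 thick, its underside at z 49 mm (3 mm over the dropped board), its end 47 mm from the pivot.
- catch_pin (a point): Middle of the catch's upright black finger pin, 14 mm in diameter, from 56 to 93 mm above the bench (this point at 74), 40 mm from the pivot. Push it sideways along its arc about the pivot to swing the catch.
- catch (a joint): Angle of the catch, rad. 0: arm along the stand's -x, beside the board's path; grows as it swings in, clockwise from above; 1.57: arm along the stand's +y, square over the board; stop at 1.62; below 0 it points outwards. Starts at -0.6 to 0; about 1 N at the pin moves it and it stays where left. It passes over the board only when the board has dropped.
- back_jar: Bystander: white screw-lid jar with a blue lid, 72 mm across, 85 high, standing close behind the stand (on the side away from the robot); origin at the middle of its underside.
- back_bottle: Bystander: white plastic bottle with a white cap, 64 mm across, 140 high, standing close behind the stand; origin at the middle of its underside.
- big_pot: Bystander: big yellow pot, 128 mm across, 125 high, at the left of the bench; origin at the middle of its underside.
- tall_bottle: Bystander: white bottle with a red cap, 68 mm across, 200 high, at the right; origin at the middle of its underside.
- small_jar: Bystander: white jar with a white lid, 71 mm across, 70 high, at the right; origin at the middle of its underside.
- tape: Bystander: roll of tape lying flat, 68 mm across, 18 high, at the left; origin at the middle of its underside.
There are look-alikes about, which are no part of the job. What is shaped like the part that bears pail_center but black is not meant.

How it is judged:
On the way, in this order (a step that is already met when the one before it is completed fails the run):
1. the board has dropped into its notches and lies level on the runners, with the catch still open (z of board in the frame of stand between 0.031 and 0.0365 m and x of board in the frame of stand between -0.008 and 0.008 m and angle between board's own z axis and vertical below 0.015 rad and value of joint catch below 0.8 rad), for 0.2 s.
2. the catch is swung in over the board (value of joint catch above 1.3 rad), for 0.2 s.
At the end, for the whole second after the job is handed in: Board at rest, level on the runners with its feet in the notches (origin 31 to 36.5 mm above the bench, within 8 mm of home along the rails, tilt under 0.015 rad); catch beyond 1.3 rad, over the board; pail upright, its middle within 14 mm of the spout's axis (z of board in the frame of stand between 0.031 and 0.0365 m and x of board in the frame of stand between -0.008 and 0.008 m and angle between board's own z axis and vertical below 0.015 rad and value of joint catch above 1.3 rad and horizontal distance between pail_center and spout below 0.014 m and angle between pail_center's own z axis and vertical below 0.05 rad and linear speed of board below 0.01 m/s); the robot touches nothing.
It fails at once if the board is lifted off the rails (z of board in the frame of stand above 0.055 m or angle between board's own z axis and vertical above 0.12 rad).
It fails at once if the pail is touched, lifted or tipped (contact force between any of the fingers, the arm and pail above 0.5 N or z of pail_center in the frame of board above 0.089 m or angle between pail_center's own z axis and vertical above 0.2 rad).
It fails at once if the board is rammed (more than 80 N from the fingers) (contact force between the fingers and board above 80 N).
It fails at once if a bystander is moved (distance of any of back_jar, back_bottle, big_pot, tall_bottle, small_jar, tape from where it was at the start of the episode above 0.015 m).
It also fails if it takes over 48 s, if anything falls off the work surface, if the arm or the gripper's body presses on something with over 40 N, if the wrist force passes 120 N, or if a joint passes its speed limit or range.

### The arm

A 6-joint arm with a two-finger parallel gripper is mounted at the origin on a cart in front of the work surface, level with it; the furniture and walls round the work are solid. World frame = base frame: x ahead of the robot, y to its left, z up, the work surface at z = 0. Lengths are in m, angles in rad, forces in N, time in s.
With the tool pointing down it reaches from about 0.25 to 0.725 m from the base axis. Payload 9.7 kg.
Tool frame: the origin (TCP) lies midway between the tips of the shut fingers; the grasp point (between the pads) lies 19 mm behind it; z points along the fingers, x is the direction in which the jaws open and shut, and the axes are right-handed (so a half turn about z gives the same grasp; the last joint's range is limited). The gripper opens to 85 mm and grips with 20 to 120 N. Pads are 22 mm wide; open, the fingers measure 114 mm over their backs; the gripper's body (76 mm by 85 mm) begins 54 mm behind the grasp point. The pads swing forward as they close: fully open they stand 13 mm farther back than shut.
Start: joints at [-1.292, 0.087, 0.176, 1.66, 0, 1.571], TCP at [0.151, -0.529, 0.231] pointing down, gripper open.
Joint ranges: [-3.13, 3.13], [-0.85, 1.81], [-1.15, 1.24], [-2.2, 2.28], [-1.44, 1.52], [-3.14, 3.14]. Speed limits (rad/s): [2.22, 2.22, 2.57, 3.14, 3.14, 3.14].

### API

Orientations are given as a 3x3 rotation matrix whose columns are the frame's x, y, z axes.
In Python, from bench import readout, optics, workorder gives the robot as it stands. The module is installed in compiled form; this text tells all that it offers.
- The arm moves only by the tool jog_arm, never from a script. Its argument "deltas" is a list of rows, each a list of 3 entries, a list of its own where there are three numbers: the shift along the tool's x, y, z in m, then the turn, a rotation vector about the tool's x, y, z in degrees, then the closure, from -1 (fully open) to 1 (shut). A call has 1 to 12 rows; each row is the pose to reach, as a shift and turn from the pose measured when the call began, along the tool's axes at that moment; what a row does not reach only later rows make up. A row lasts 1/12 s, in which the tool goes at most 41.7 mm and 7.16 degrees, less where a joint would pass 70% of its speed; a pose out of reach is approached as far as the arm can. A call with a gripper value outside its range is refused whole. The fingers move at their own pace and stop on an object; "force" is the grip in N (left out, the last holds). Time passes only in rows, so rows that repeat a pose let the fingers close. It gives the time, the measured TCP pose, the force and the opening at its end, in the units of the state.
- readout.get_state(): the state, without advancing time (a new reading comes with each control period).
- optics.grab_frame(name): name is "scene" or "top" or "wrist"; returns the picture (384x512x3 uint8, red, green, blue); there is no depth.
- optics.camera_model(name): a dict with "camera_matrix" (3x3 intrinsics, pixels), "position" and "orientation" of the camera in the world. Camera axes: x right, y up, looking along -z (the intrinsics and any distortion apply to the point x, -y, -z); pixel columns grow to the right and rows downward; lengths in m; the calibration is good to about 2 mm. A picture is of the moment at which its call begins: read the wrist's pose just before it. camera_model takes no time and is no camera call; for the wrist camera it gives the pose at the moment of the call.
- workorder.finish_job(): hands the job in, once; it reports no verdict.
The state is a dict: "clock": time; "joint_positions": joint angles; "dq": joint speeds; "joint_torque": joint torques, N m; "tool_pos": TCP position; "tcp_rot": TCP orientation; "ft_force": force on the tool from outside, world axes, zero at the start; "moment": the same for the moment, N m; "grip_width": opening from 0.0 (shut) to 1.0 (fully open).
Only numpy, scipy, OpenCV 4.12 (cv2) and the standard library are available. Lean on these libraries where they do the work, as an engineer would, in place of code of your own. Each camera call takes 0.05 s, during which the arm holds its last target.

## Working session

There is one attempt and no reset: what is moved stays moved. The work goes in short steps, Python scripts to look and compute and a tool call to move; the robot and the scene stay as the last step left them, time stands still between calls to the robot, and variables do not carry over. Pictures are saved under pics/ and viewed, and the job is handed in when it is done.

Besides the shell and the picture viewer there is one more tool, called after ">>>" as a command line: name --argument value ..., lists and objects as JSON in quotes. jog_arm: Moves the arm, as the interface text tells. Its arguments: {"type":"object","properties":{"deltas":{"type":"array","items":{"type":"array"}},"force":{"type":"number"}},"required":["deltas"]}

```bash
mkdir -p pics; python3 - <<'E'
from bench import readout, optics
import cv2
s=readout.get_state(); print(s)
for n in ("scene","top"):
    im=optics.grab_frame(n); m=optics.camera_model(n); print(n,m)
    cv2.imwrite(f"pics/{n}0.png",im[:,:,::-1])
E
```

```text
{'clock': 0.0, 'joint_positions': array([-1.29201517e+00,  8.74660685e-02,  1.75127578e-01,  1.65976432e+00,
        2.08770703e-05,  1.57081651e+00]), 'dq': array([ 0.00073878, -0.00026034, -0.00063825,  0.00060363, -0.00278513,
        0.00239234]), 'joint_torque': array([-2.43595105e-04, -5.20380592e+01,  4.64814699e+01,  1.60084834e-02,
        5.98968904e-05,  2.67816830e-06]), 'tool_pos': array([ 0.15129756, -0.52855622,  0.23057639]), 'tcp_rot': array([[ 2.75164434e-01, -9.61397118e-01, -3.39451885e-04],
       [-9.61396290e-01, -2.75164643e-01,  1.26178542e-03],
       [-1.30648202e-03, -2.08506878e-05, -9.99999146e-01]]), 'ft_force': array([ 0.53693212, -0.16799827,  0.73262568]), 'moment': array([ 0.00153106, -0.01406752,  0.00309737]), 'grip_width': 1.0016304430190108}
scene {'camera_matrix': array([[398.95053555,   0.        , 254.93763027],
       [  0.        , 398.95053555, 196.51180023],
       [  0.        ,   0.        ,   1.        ]]), 'position': array([-0.34898902,  0.72624063,  0.75198517]), 'orientation': array([[-0.63176453,  0.36990088, -0.68120989],
       [-0.77512086, -0.29258625,  0.55998299],
       [ 0.00782555,  0.88179738,  0.4715635 ]])}
top {'camera_matrix': array([[432.58709264,   0.        , 250.92104088],
       [  0.        , 432.58709264, 189.24089021],
       [  0.        ,   0.        ,   1.        ]]), 'position': array([ 0.29113495, -0.00267303,  1.40657745]), 'orientation': array([[ 0.01664863,  0.98178613, -0.18925858],
       [-0.99955502,  0.02102818,  0.02115597],
       [ 0.0247504 ,  0.18882214,  0.98169935]])}
```

View pics/scene0.png

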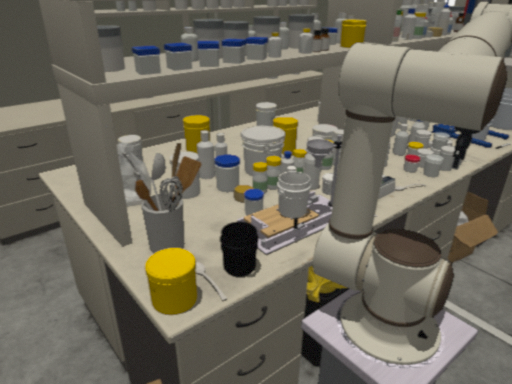

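View pics/top0.png

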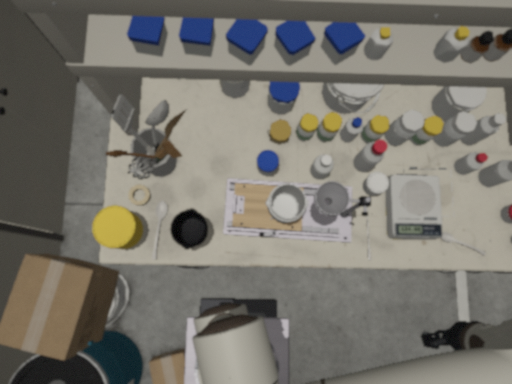

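The top view shows the stand at columns 223–352 and rows 180–242. The open white pail is at (286,203), the grey funnel at (332,198), and the column on the right, so the push goes image-right. The black pail at (190,229) is the look-alike and isn't meant. I'll enlarge it to confirm.

```bash
python3 - <<'E'
import cv2
a=cv2.imread("pics/top0.png")[170:260,160:370]
cv2.imwrite("pics/top0c.png",cv2.resize(a,None,fx=3.8,fy=3.8,interpolation=cv2.INTER_CUBIC))
a=cv2.imread("pics/scene0.png")[155:285,200:345]
cv2.imwrite("pics/scene0c.png",cv2.resize(a,None,fx=4.5,fy=4.5,interpolation=cv2.INTER_CUBIC))
E
```

```text
(no output)
```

View pics/top0c.png

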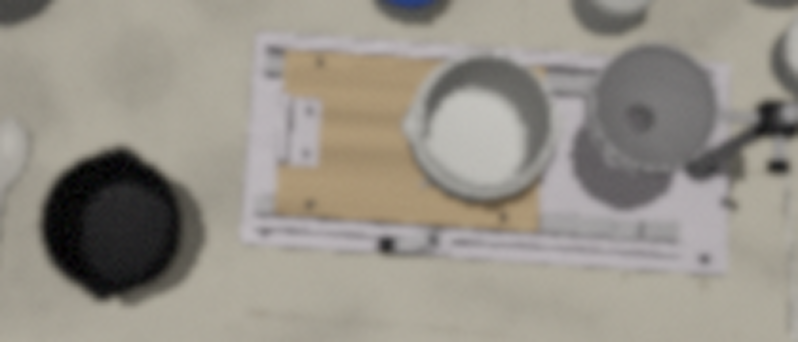

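View pics/scene0c.png

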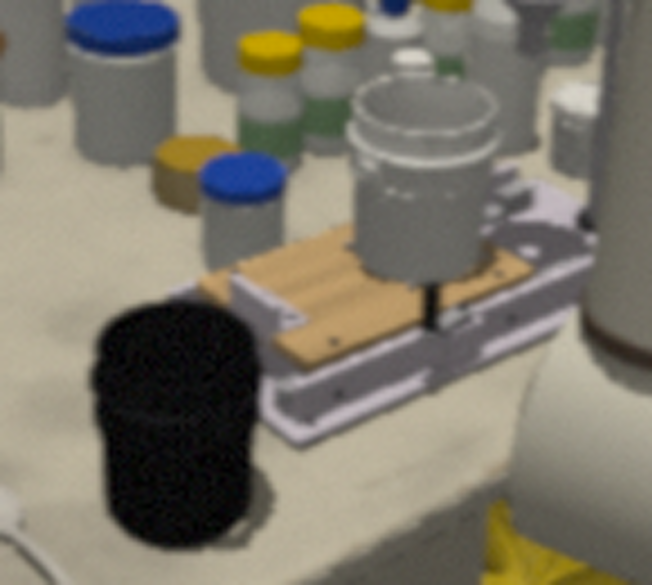

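The white pail stands on the plywood board. The black pail at crop (120,225) stands on the bench and is the decoy. The black pin at crop (385,245) sits left of its pivot at (435,240). Next I'll measure by rays.

```bash
cat > h.py <<'E'
import numpy as np, cv2
from bench import readout, optics
def rays(m,uv):
    uv=np.atleast_2d(np.asarray(uv,float)); K=m["camera_matrix"]
    d=np.c_[(uv[:,0]-K[0,2])/K[0,0], -(uv[:,1]-K[1,2])/K[1,1], -np.ones(len(uv))]
    return d@np.asarray(m["orientation"]).T
def plane(m,uv,z):
    d=rays(m,uv); p=np.asarray(m["position"]); return p+d*((z-p[2])/d[:,2])[:,None]
def proj(m,P):
    P=np.atleast_2d(P); c=(P-m["position"])@np.asarray(m["orientation"]); K=m["camera_matrix"]
    return np.c_[K[0,0]*c[:,0]/-c[:,2]+K[0,2], K[1,1]*-c[:,1]/-c[:,2]+K[1,2]]
E
python3 - <<'E'
from h import *
m=optics.camera_model("top"); im=cv2.imread("pics/top0.png"); hsv=cv2.cvtColor(im,cv2.COLOR_BGR2HSV)
np.set_printoptions(precision=4,suppress=True)
for p in [(190,229),(286,203),(220,190),(230,200),(245,200),(300,235),(330,235),(342,235),(225,225),(200,190)]: print(p,hsv[p[1],p[0]])
c=lambda q:(np.array(q,float)+.5)/3.8-.5+[160,170]
wood=((hsv[:,:,0]<22)&(hsv[:,:,1]>75)&(hsv[:,:,2]>80)).astype(np.uint8)
wood[:175]=0;wood[250:]=0;wood[:,:215]=0;wood[:,350:]=0
cs,_=cv2.findContours(wood,0,1);k=max(cs,key=cv2.contourArea)
r=cv2.minAreaRect(k);print(r); print(plane(m,cv2.boxPoints(r),.0535))
print('base z?',plane(m,c([(260,35),(728,65),(722,270),(243,240)]),.012))
print('pin top',plane(m,c([(385,245)]),.093),'pivot',plane(m,c([(435,240)]),.056))
print('black',plane(m,c([(120,225)]),.13))
print('lip', plane(m,c([(285,97),(280,160),(320,100),(318,165)]),.0775))
E
```

```text
(190, 229) [165  13  38]
(286, 203) [ 20   8 193]
(220, 190) [ 23  26 174]
(230, 200) [156   7 184]
(245, 200) [ 17  64 159]
(300, 235) [162   8 159]
(330, 235) [156   8 168]
(342, 235) [162   7 178]
(225, 225) [165   6 180]
(200, 190) [ 23  27 160]
((267.850830078125, 206.9888153076172), (65.2667007446289, 40.984893798828125), 4.289153099060059)
[[ 0.4368  0.02    0.0535]
 [ 0.5677  0.0134  0.0535]
 [ 0.5563 -0.1948  0.0535]
 [ 0.4254 -0.1845  0.0535]]
base z? [[ 0.5933  0.0432  0.012 ]
 [ 0.5755 -0.3643  0.012 ]
 [ 0.3977 -0.3543  0.012 ]
 [ 0.4155  0.0529  0.012 ]]
pin top [[ 0.4064 -0.0637  0.093 ]] pivot [[ 0.4145 -0.1065  0.056 ]]
black [[0.4148 0.1436 0.13  ]]
lip [[ 0.5275  0.0192  0.0775]
 [ 0.4753  0.022   0.0775]
 [ 0.5256 -0.0096  0.0775]
 [ 0.4718 -0.009   0.0775]]
```

```bash
cat >> h.py <<'E'
from scipy.spatial.transform import Rotation as Ro
XS=np.array([-.0436,-.99905,0]); YS=np.array([.99905,-.0436,0]); O=np.array([.4939,-.1931,0])
def stand(p): q=np.asarray(p)-O; return np.array([q@XS,q@YS,q[2]])
def world(x,y,z): return O+x*XS+y*YS+[0,0,z]
def goal(P,yaw=None):
    s=readout.get_state(); R=s["tcp_rot"]; d=R.T@(np.asarray(P)-s["tool_pos"])
    out=[np.round(d,4)]
    if yaw is not None:   # yaw: world heading of tool x, tool down
        x=np.array([np.cos(yaw),np.sin(yaw),0]);z=np.array([0,0,-1.]);T=np.c_[x,np.cross(z,x),z]
        out.append(np.round(Ro.from_matrix(R.T@T).as_rotvec(degrees=True),2))
    return out
np.set_printoptions(precision=4,suppress=True)
E
python3 - <<'E'
from h import *
m=optics.camera_model("top"); im=cv2.imread("pics/top0.png"); hsv=cv2.cvtColor(im,cv2.COLOR_BGR2HSV)
h=hsv[:,:,0].astype(int)
b=((h>130)&(hsv[:,:,2]>120)).astype(np.uint8); b[:172]=0;b[250:]=0;b[:,:215]=0;b[:,356:]=0
b=cv2.morphologyEx(b,cv2.MORPH_OPEN,np.ones((3,3),np.uint8))
cs,_=cv2.findContours(b,0,1);r=cv2.minAreaRect(np.vstack([c for c in cs if cv2.contourArea(c)>30]));print(r)
q=plane(m,cv2.boxPoints(r),.01);print(q,q.mean(0))
# black pail extent
k=((hsv[:,:,2]<60)).astype(np.uint8);k[:195]=0;k[260:]=0;k[:,:160]=0;k[:,215:]=0
cs,_=cv2.findContours(k,0,1);print(cv2.minEnclosingCircle(max(cs,key=cv2.contourArea)))
print(plane(m,[[190-20,229],[190+20,229]],.13))
cm=optics.camera_model("wrist");s=readout.get_state();print('cam in tool',s["tcp_rot"].T@(cm["position"]-s["tool_pos"]))
for P in [(.28,-.25,.29),(.40,.0,.29),(.50,.055,.20)]: print(P,*goal(P,np.deg2rad(-2.5)))
E
```

```text
((288.4119873046875, 210.05966186523438), (126.56123352050781, 54.75212097167969), 3.742987871170044)
[[ 0.4142  0.0532  0.01  ]
 [ 0.5944  0.0466  0.01  ]
 [ 0.5756 -0.3719  0.01  ]
 [ 0.3952 -0.3552  0.01  ]] [ 0.4949 -0.1568  0.01  ]
((189.0, 228.5), 18.927593231201172)
[[0.4131 0.2058 0.13  ]
 [0.4154 0.0884 0.13  ]]
cam in tool [ 0.0009 -0.0691 -0.1427]
(0.28, -0.25, 0.29) [-0.2325 -0.2004 -0.0591] [ -0.04   0.06 -71.53]
(0.4, 0.0, 0.29) [-0.4398 -0.3846 -0.0588] [ -0.04   0.06 -71.53]
(0.5, 0.055, 0.2) [-0.465  -0.4958  0.0312] [ -0.04   0.06 -71.53]
```

>>> jog_arm --deltas '[[[-0.02, -0.015, -0.02], [0, 0, -5], 1], [[-0.05, -0.04, -0.04], [0, 0, -11], 1], [[-0.08, -0.065, -0.059], [0, 0, -17], 1], [[-0.11, -0.09, -0.059], [0, 0, -23], 1], [[-0.14, -0.115, -0.059], [0, 0, -29], 1], [[-0.17, -0.145, -0.059], [0, 0, -35], 1], [[-0.2, -0.175, -0.059], [0, 0, -41], 1], [[-0.233, -0.2, -0.059], [0, 0, -48], 1], [[-0.26, -0.225, -0.059], [0, 0, -54], 1], [[-0.29, -0.25, -0.059], [0, 0, -60], 1], [[-0.315, -0.275, -0.059], [0, 0, -66], 1], [[-0.34, -0.3, -0.059], [0, 0, -71.5], 1]]' --force 60

```text
clock: 1.1
tool_pos: [0.3464, -0.1173, 0.2901]
tcp_rot: [[0.999, -0.039, 0.0], [-0.039, -0.999, 0.001], [0.0, -0.001, -1.0]]
ft_force: [1.4, -1.4, 1.0]
grip_width: 0.003
```

```bash
python3 - <<'E'
from h import *
s=readout.get_state();print(s["clock"],s["tool_pos"],s["tcp_rot"],s["grip_width"],s["joint_positions"])
for P in [(.42,.04,.29),(.50,.06,.20),(.50,.06,.07)]: print(P,*goal(P,np.deg2rad(-2.5)))
E
```

```text
1.1 [ 0.3464 -0.1173  0.2901] [[ 0.9993 -0.0386  0.0002]
 [-0.0386 -0.9993  0.0009]
 [ 0.0002 -0.0009 -1.    ]] 0.0028078799174196165 [-0.3273 -0.3126 -0.07    1.8135  0.0009  1.2821]
(0.42, 0.04, 0.29) [ 0.0675 -0.16    0.0003] [-0.05 -0.01  0.29]
(0.5, 0.06, 0.2) [ 0.1467 -0.183   0.0903] [-0.05 -0.01  0.29]
(0.5, 0.06, 0.07) [ 0.1466 -0.1829  0.2203] [-0.05 -0.01  0.29]
```

>>> jog_arm --deltas '[[[0.02, -0.035, 0], [0, 0, 0.3], 1], [[0.04, -0.07, 0], [0, 0, 0.3], 1], [[0.055, -0.105, 0], [0, 0, 0.3], 1], [[0.07, -0.14, 0], [0, 0, 0.3], 1], [[0.09, -0.165, 0.01], [0, 0, 0.3], 1], [[0.115, -0.18, 0.03], [0, 0, 0.3], 1], [[0.135, -0.184, 0.055], [0, 0, 0.3], 1], [[0.147, -0.184, 0.08], [0, 0, 0.3], 1], [[0.147, -0.184, 0.1], [0, 0, 0.3], 1], [[0.147, -0.184, 0.1], [0, 0, 0.3], 1]]'

```text
clock: 1.93
tool_pos: [0.499, 0.061, 0.1854]
tcp_rot: [[0.999, -0.043, -0.007], [-0.043, -0.999, 0.0], [-0.007, 0.0, -1.0]]
ft_force: [-1.1, 0.2, 0.1]
grip_width: -0.002
```

```bash
python3 - <<'E'
from h import *
for n in("wrist","scene"):
    im=optics.grab_frame(n)[:,:,::-1]; cv2.imwrite(f"pics/{n}1.png",im)
s=readout.get_state();print(s["tool_pos"],s["joint_positions"],stand(s["tool_pos"]))
E
```

```text
[0.4998 0.0609 0.1902] [ 0.1207 -0.0344 -0.0275  1.579   0.0009  1.7354] [-0.254  -0.0052  0.1902]
```

View pics/wrist1.png

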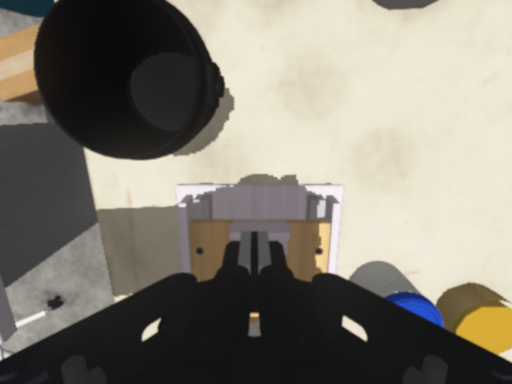

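View pics/scene1.png

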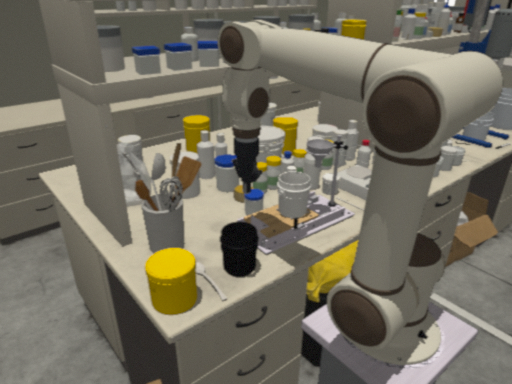

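The wrist view shows the plate's end edge at row 184, the board's end at row 221, and the lip at columns 229–289, with the fingers just beside it at column 255. I'll compute these positions before descending.

```bash
python3 - <<'E'
from h import *
m=optics.camera_model("wrist")
for n,uv,z in [('plate',[(178,185),(342,185)],.01),('wood',[(190,221),(331,221)],.0535),('lip top',[(230,221),(289,221)],.0775),('lipbase',[(230,221),(289,221)],.0535)]:
    for p in plane(m,uv,z): print(n,p,stand(p))
for P in [world(-.245,0,.19),world(-.245,0,.054)]: print(P,*goal(P,np.deg2rad(-2.5)))
E
```

```text
plate [0.415  0.0519 0.01  ] [-0.2413 -0.0895  0.01  ]
plate [0.5969 0.044  0.01  ] [-0.2413  0.0926  0.01  ]
wood [0.4346 0.025  0.0535] [-0.2154 -0.0687  0.0535]
wood [0.5747 0.019  0.0535] [-0.2154  0.0714  0.0535]
lip top [0.4768 0.0324 0.0775] [-0.2246 -0.0269  0.0775]
lip top [0.5304 0.0301 0.0775] [-0.2246  0.0267  0.0775]
lipbase [0.4744 0.0233 0.0535] [-0.2154 -0.029   0.0535]
lipbase [0.5329 0.0208 0.0535] [-0.2154  0.0297  0.0535]
[0.5046 0.0517 0.19  ] [0.0052 0.009  0.0002] [-0.04  0.08 -0.02]
[0.5046 0.0517 0.054 ] [0.0054 0.0091 0.1362] [-0.04  0.08 -0.02]
```

>>> jog_arm --deltas '[[[0.006, 0.001, 0.03], [0, 0, 0], 1], [[0.006, 0.001, 0.06], [0, 0, 0], 1], [[0.006, 0.001, 0.09], [0, 0, 0], 1], [[0.006, 0.001, 0.115], [0, 0, 0], 1], [[0.006, 0.001, 0.13], [0, 0, 0], 1], [[0.006, 0.001, 0.138], [0, 0, 0], 1], [[0.006, 0.001, 0.14], [0, 0, 0], 1], [[0.006, 0.001, 0.14], [0, 0, 0], 1]]'

```text
clock: 2.7
tool_pos: [0.5062, 0.0597, 0.0517]
tcp_rot: [[0.999, -0.044, 0.0], [-0.044, -0.999, 0.001], [0.0, -0.001, -1.0]]
ft_force: [0.0, -1.2, 0.0]
grip_width: -0.0
```

```bash
python3 - <<'E'
from h import *
im=optics.grab_frame("scene")[:,:,::-1]; cv2.imwrite("pics/scene2.png",cv2.resize(im[130:300,190:370],None,fx=3.3,fy=3.3,interpolation=cv2.INTER_CUBIC))
s=readout.get_state();print(s["tool_pos"],s["ft_force"],stand(s["tool_pos"]))
print(*goal(world(-.226,0.0015,.05),np.deg2rad(-2.5)))
E
```

```text
[0.5065 0.0598 0.0521] [0.1241 0.1903 0.5366] [-0.2532  0.0015  0.0521]
[-0.      0.0272  0.0021] [-0.06 -0.05 -0.02]
```

View pics/scene2.png

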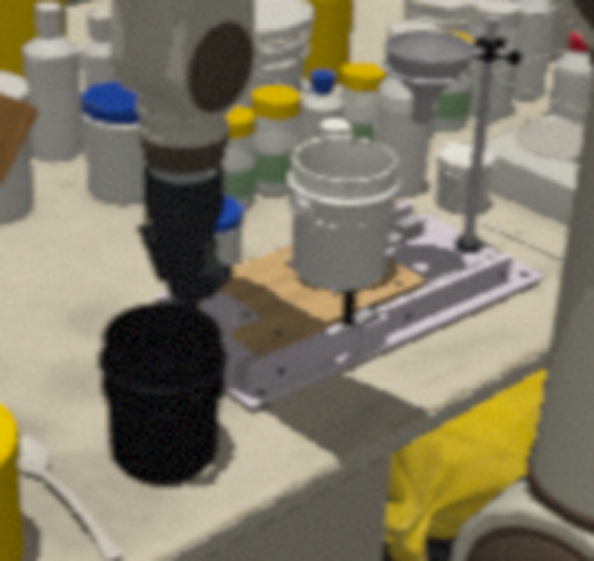

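The fingers are down between the black pail and the lip and clear of both. Now I'll push gently along tool +y.

>>> jog_arm --deltas '[[[0, 0.005, 0.002], [0, 0, 0], 1], [[0, 0.011, 0.002], [0, 0, 0], 1], [[0, 0.016, 0.002], [0, 0, 0], 1], [[0, 0.02, 0.002], [0, 0, 0], 1], [[0, 0.023, 0.002], [0, 0, 0], 1], [[0, 0.026, 0.002], [0, 0, 0], 1], [[0, 0.029, 0.002], [0, 0, 0], 1], [[0, 0.032, 0.002], [0, 0, 0], 1], [[0, 0.036, 0.002], [0, 0, 0], 1], [[0, 0.04, 0.002], [0, 0, 0], 1], [[0, 0.044, 0.002], [0, 0, 0], 1], [[0, 0.048, 0.002], [0, 0, 0], 1]]'

```text
clock: 3.75
tool_pos: [0.5044, 0.0118, 0.0502]
tcp_rot: [[0.999, -0.044, 0.001], [-0.044, -0.999, 0.002], [0.001, -0.002, -1.0]]
ft_force: [0.5, 5.9, 2.7]
grip_width: 0.006
```

```bash
python3 - <<'E'
from h import *
s=readout.get_state();print(s["tool_pos"],s["ft_force"],stand(s["tool_pos"]))
for n in("top","scene"):
    im=optics.grab_frame(n)[:,:,::-1]; cv2.imwrite(f"pics/{n}3.png",im)
a=cv2.imread("pics/top3.png")[170:260,160:370];b=cv2.imread("pics/scene3.png")[130:300,190:370]
cv2.imwrite("pics/c3.png",cv2.vconcat([cv2.resize(a,(600,257),interpolation=2),cv2.resize(b,(600,340),interpolation=2)]))
E
```

```text
[0.5044 0.0118 0.0502] [0.4631 5.9408 2.7135] [-0.2051  0.0016  0.0502]
```

View pics/c3.png

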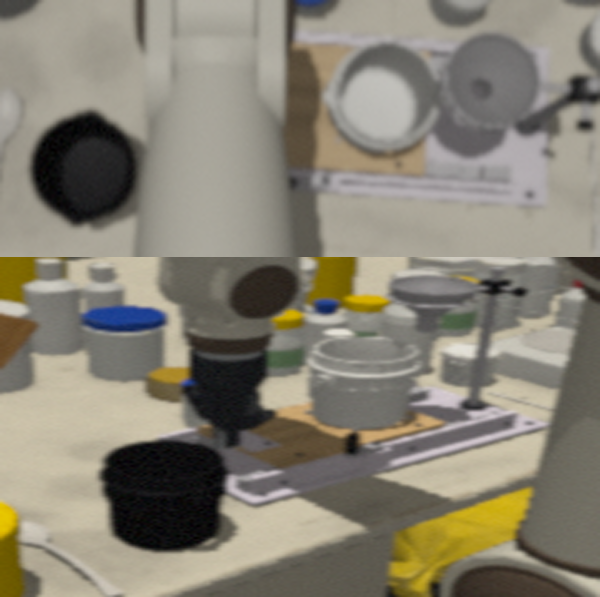

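>>> jog_arm --deltas '[[[0, 0.004, 0], [0, 0, 0], 1], [[0, 0.008, 0], [0, 0, 0], 1], [[0, 0.012, 0], [0, 0, 0], 1], [[0, 0.016, 0], [0, 0, 0], 1], [[0, 0.02, 0], [0, 0, 0], 1], [[0, 0.024, 0], [0, 0, 0], 1], [[0, 0.028, 0], [0, 0, 0], 1], [[0, 0.032, 0], [0, 0, 0], 1], [[0, 0.036, 0], [0, 0, 0], 1], [[0, 0.04, 0], [0, 0, 0], 1], [[0, 0.044, 0], [0, 0, 0], 1], [[0, 0.048, 0], [0, 0, 0], 1]]'

```text
clock: 4.85
tool_pos: [0.5022, -0.0372, 0.0501]
tcp_rot: [[0.999, -0.045, 0.001], [-0.045, -0.999, 0.0], [0.001, -0.001, -1.0]]
ft_force: [0.5, 5.0, 1.6]
grip_width: 0.001
```

```bash
python3 - <<'E'
from h import *
s=readout.get_state();print(s["tool_pos"],s["ft_force"],stand(s["tool_pos"]))
for n in("top","scene"):
    im=optics.grab_frame(n)[:,:,::-1]; cv2.imwrite(f"pics/{n}4.png",im)
a=cv2.imread("pics/top4.png")[170:260,160:370];b=cv2.imread("pics/scene4.png")[130:300,190:370]
cv2.imwrite("pics/c4.png",cv2.vconcat([cv2.resize(a,(600,257),interpolation=2),cv2.resize(b,(600,340),interpolation=2)]))
E
```

```text
[ 0.5022 -0.0372  0.0501] [0.5466 4.9618 1.5753] [-0.1561  0.0015  0.0501]
```

View pics/c4.png

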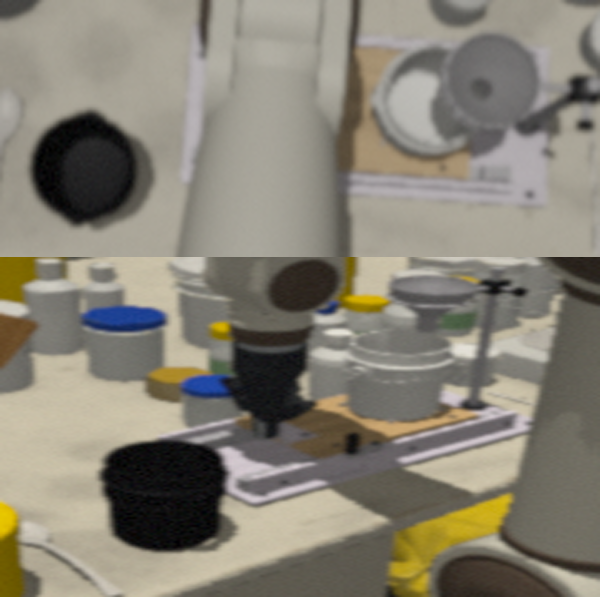

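>>> jog_arm --deltas '[[[0, 0.003, 0], [0, 0, 0], 1], [[0, 0.006, 0], [0, 0, 0], 1], [[0, 0.009, 0], [0, 0, 0], 1], [[0, 0.012, 0], [0, 0, 0], 1], [[0, 0.015, 0], [0, 0, 0], 1], [[0, 0.018, 0], [0, 0, 0], 1], [[0, 0.02, 0], [0, 0, 0], 1], [[0, 0.022, 0], [0, 0, 0], 1], [[0, 0.024, 0], [0, 0, 0], 1], [[0, 0.026, 0], [0, 0, 0], 1], [[0, 0.027, 0], [0, 0, 0], 1], [[0, 0.028, 0], [0, 0, 0], 1]]'

```text
clock: 5.95
tool_pos: [0.5008, -0.0658, 0.05]
tcp_rot: [[0.999, -0.045, 0.001], [-0.045, -0.999, -0.001], [0.001, 0.001, -1.0]]
ft_force: [-0.2, 4.0, 0.4]
grip_width: -0.0
```

>>> jog_arm --deltas '[[[0, 0.001, 0], [0, 0, 0], 1], [[0, 0.002, 0], [0, 0, 0], 1], [[0, 0.003, 0], [0, 0, 0], 1], [[0, 0.004, 0], [0, 0, 0], 1]]'

```text
clock: 6.28
tool_pos: [0.5005, -0.0701, 0.0499]
tcp_rot: [[0.999, -0.046, 0.0], [-0.046, -0.999, -0.001], [0.001, 0.001, -1.0]]
ft_force: [0.5, 3.4, -1.0]
grip_width: -0.004
```

>>> jog_arm --deltas '[[[0, 0.001, 0], [0, 0, 0], 1], [[0, 0.002, 0], [0, 0, 0], 1], [[0, 0.003, 0], [0, 0, 0], 1]]'

```text
clock: 6.53
tool_pos: [0.5004, -0.0731, 0.0499]
tcp_rot: [[0.999, -0.045, 0.0], [-0.045, -0.999, -0.001], [0.0, 0.001, -1.0]]
ft_force: [0.3, 2.1, 0.3]
grip_width: -0.001
```

```bash
python3 - <<'E'
from h import *
s=readout.get_state();print(s["tool_pos"],s["ft_force"],stand(s["tool_pos"]))
for n in("top","scene"):
    im=optics.grab_frame(n)[:,:,::-1]; cv2.imwrite(f"pics/{n}5.png",im)
a=cv2.imread("pics/top5.png")[170:260,160:370];b=cv2.imread("pics/scene5.png")[130:300,190:370]
cv2.imwrite("pics/c5.png",cv2.vconcat([cv2.resize(a,(600,257),interpolation=2),cv2.resize(b,(600,340),interpolation=2)]))
E
```

```text
[ 0.5004 -0.0731  0.0499] [0.3065 2.1118 0.3492] [-0.1202  0.0012  0.0499]
```

View pics/c5.png

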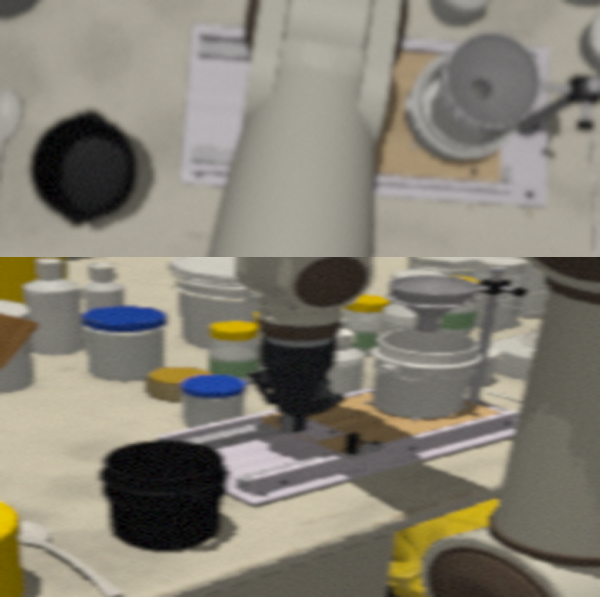

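>>> jog_arm --deltas '[[[0, 0.001, 0], [0, 0, 0], 1], [[0, 0.002, 0], [0, 0, 0], 1], [[0, 0.002, 0], [0, 0, 0], 1]]'

```text
clock: 6.88
tool_pos: [0.5003, -0.0755, 0.0499]
tcp_rot: [[0.999, -0.046, 0.0], [-0.046, -0.999, -0.001], [0.001, 0.001, -1.0]]
ft_force: [-0.1, 2.1, 0.3]
grip_width: 0.002
```

>>> jog_arm --deltas '[[[0, 0.001, 0], [0, 0, 0], 1], [[0, 0.002, 0], [0, 0, 0], 1], [[0, 0.002, 0], [0, 0, 0], 1]]'

```text
clock: 7.13
tool_pos: [0.5002, -0.0769, 0.0499]
tcp_rot: [[0.999, -0.045, 0.0], [-0.045, -0.999, 0.0], [0.0, -0.0, -1.0]]
ft_force: [0.8, 6.9, 1.4]
grip_width: -0.002
```

>>> jog_arm --deltas '[[[0, 0.001, 0], [0, 0, 0], 1], [[0, 0.0015, 0], [0, 0, 0], 1], [[0, 0.0015, 0], [0, 0, 0], 1]]'

```text
clock: 7.38
tool_pos: [0.5001, -0.0769, 0.0499]
tcp_rot: [[0.999, -0.044, 0.001], [-0.044, -0.999, 0.004], [0.0, -0.004, -1.0]]
ft_force: [0.6, 13.6, 1.3]
grip_width: -0.001
```

The board is against the notch ends: it didn't advance while the force rose to 14 N. I'll back off so it drops.

>>> jog_arm --deltas '[[[0, -0.003, 0], [0, 0, 0], 1], [[0, -0.008, 0], [0, 0, 0], 1], [[0, -0.015, 0], [0, 0, 0], 1], [[0, -0.025, 0], [0, 0, 0], 1], [[0, -0.035, 0], [0, 0, 0], 1], [[0, -0.045, 0], [0, 0, 0], 1], [[0, -0.05, -0.02], [0, 0, 0], 1], [[0, -0.05, -0.05], [0, 0, 0], 1], [[0, -0.05, -0.08], [0, 0, 0], 1], [[0, -0.05, -0.11], [0, 0, 0], 1], [[0, -0.05, -0.12], [0, 0, 0], 1], [[0, -0.05, -0.12], [0, 0, 0], 1]]'

```text
clock: 8.38
tool_pos: [0.5036, -0.0268, 0.173]
tcp_rot: [[0.999, -0.044, 0.005], [-0.044, -0.999, 0.003], [0.005, -0.004, -1.0]]
ft_force: [0.2, -1.0, -0.1]
grip_width: -0.004
```

```bash
python3 - <<'E'
from h import *
s=readout.get_state();print(s["clock"],s["tool_pos"],s["ft_force"],stand(s["tool_pos"]))
for n in("wrist","scene"):
    im=optics.grab_frame(n)[:,:,::-1]; cv2.imwrite(f"pics/{n}6.png",im)
b=cv2.imread("pics/scene6.png")[150:260,230:350]
cv2.imwrite("pics/c6.png",cv2.resize(b,None,fx=5,fy=5,interpolation=2))
E
```

```text
8.3833 [ 0.5036 -0.0268  0.173 ] [ 0.1867 -0.9966 -0.0959] [-0.1666  0.0024  0.173 ]
```

View pics/c6.png

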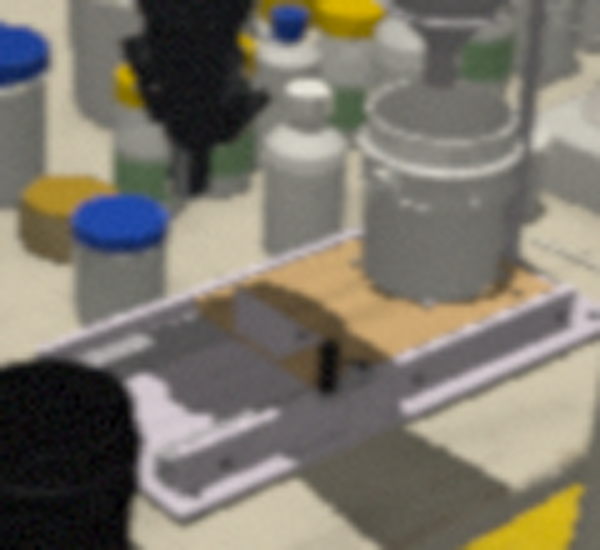

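View pics/wrist6.png

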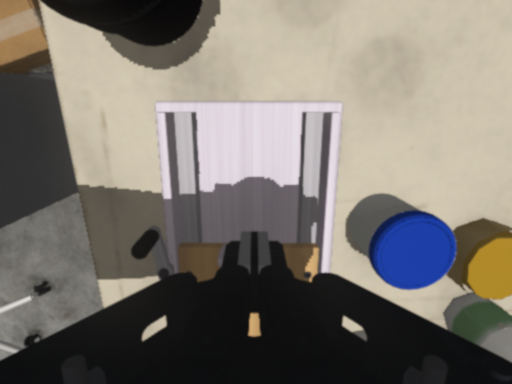

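The plank top is now flush with the guide tops in the scene crop, so the board has dropped. The wrist view shows the black pin at about (146,242). Next I'll locate the pin and the pivot.

```bash
python3 - <<'E'
from h import *
m=optics.camera_model("wrist"); ms=optics.camera_model("scene")
print(m["orientation"])
print('pivot proj',proj(m,[world(-.085,-.082,.056)]))
for a in (-.6,-.45,-.3,-.2,-.1,0):
    b=[-.085-.04*np.cos(a),-.082+.04*np.sin(a)]
    print(a,proj(m,[world(*b,.093),world(*b,.056)]).round(0).tolist(),proj(ms,[world(*b,.093),world(*b,.056)]).round(1).tolist())
for n,im,box in(("wrist",cv2.imread("pics/wrist6.png"),(100,220,200,290)),("scene",cv2.imread("pics/scene6.png"),(288,212,303,232))):
    x0,y0,x1,y1=box; k=(im.max(2)<(30 if n=="scene" else 25)).astype(np.uint8)[y0:y1,x0:x1]
    cs,_=cv2.findContours(k,0,1)
    for c in cs:
        if cv2.contourArea(c)>15: print(n,cv2.minAreaRect(c),(cv2.boxPoints(cv2.minAreaRect(c))+[x0,y0]).round(1).tolist())
a=cv2.imread("pics/wrist6.png")[215:290,110:230];cv2.imwrite("pics/w6c.png",cv2.resize(a,None,fx=6,fy=6,interpolation=2))
E
```

```text
[[ 0.9991  0.042   0.0104]
 [-0.0432  0.9618  0.2703]
 [ 0.0014 -0.2705  0.9627]]
pivot proj [[166.9056 272.0721]]
-0.6 [[123.0, 259.0], [140.0, 240.0]] [[300.0, 219.5], [299.3, 229.4]]
-0.45 [[129.0, 256.0], [145.0, 237.0]] [[298.2, 219.1], [297.5, 229.0]]
-0.3 [[136.0, 254.0], [151.0, 235.0]] [[296.5, 218.6], [295.9, 228.4]]
-0.2 [[140.0, 252.0], [155.0, 234.0]] [[295.5, 218.2], [294.8, 228.0]]
-0.1 [[145.0, 252.0], [159.0, 234.0]] [[294.5, 217.7], [293.9, 227.5]]
0 [[150.0, 252.0], [164.0, 233.0]] [[293.6, 217.2], [293.0, 227.0]]
wrist ((76.0, 61.0), (46.0, 16.0), 0.0) [[153.0, 289.0], [153.0, 273.0], [199.0, 273.0], [199.0, 289.0]]
wrist ((44.71999740600586, 23.540000915527344), (12.600001335144043, 30.000001907348633), 36.869895935058594) [[130.7, 251.8], [148.7, 227.8], [158.8, 235.3], [140.8, 259.3]]
```

View pics/w6c.png

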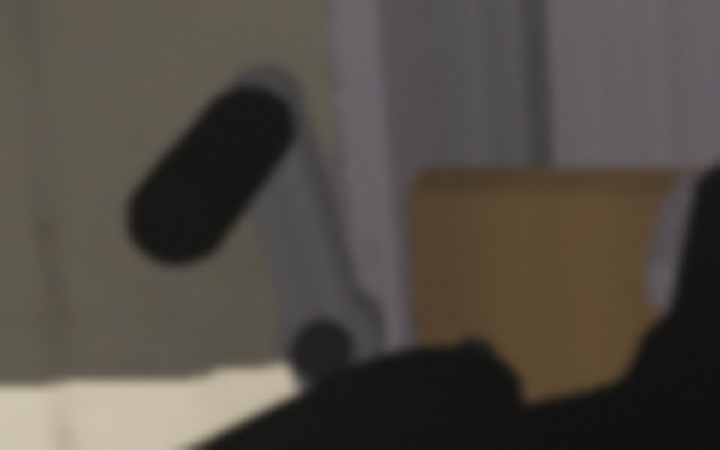

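```bash
python3 - <<'E'
from h import *
m=optics.camera_model("wrist"); print(m["camera_matrix"][0,0])
s=readout.get_state()
print('tip px',proj(m,[s["tool_pos"]]), 'board face at wood edge row 243', [stand(p) for p in plane(m,[(180,243),(320,243)],.046)])
print([stand(p) for p in plane(m,[(157,103),(341,103)],.01)])
for z in(.173,.077): print(*goal(world(-.117,-.128,z),np.deg2rad(-2.5)))
E
```

```text
299.9129493278248
tip px [[253.9577 245.8204]] board face at wood edge row 243 [array([-0.1106, -0.0701,  0.046 ]), array([-0.1106,  0.0651,  0.046 ])]
[array([-0.2408, -0.0922,  0.01  ]), array([-0.2408,  0.0853,  0.01  ])]
[-0.1291  0.0494 -0.0039] [-0.21 -0.   -0.01]
[-0.1291  0.0497  0.0921] [-0.21 -0.   -0.01]
```

>>> jog_arm --deltas '[[[-0.03, 0.012, 0], [0, 0, 0], 1], [[-0.06, 0.024, 0], [0, 0, 0], 1], [[-0.09, 0.036, 0], [0, 0, 0], 1], [[-0.115, 0.045, 0], [0, 0, 0], 1], [[-0.13, 0.05, 0], [0, 0, 0], 1], [[-0.13, 0.05, 0.02], [0, 0, 0], 1], [[-0.13, 0.05, 0.05], [0, 0, 0], 1], [[-0.13, 0.05, 0.075], [0, 0, 0], 1], [[-0.13, 0.05, 0.09], [0, 0, 0], 1], [[-0.13, 0.05, 0.092], [0, 0, 0], 1], [[-0.13, 0.05, 0.092], [0, 0, 0], 1]]'

```text
clock: 9.4
tool_pos: [0.3688, -0.0705, 0.0752]
tcp_rot: [[0.999, -0.044, -0.004], [-0.044, -0.999, 0.004], [-0.004, -0.004, -1.0]]
ft_force: [0.2, 0.6, 0.7]
grip_width: -0.001
```

```bash
python3 - <<'E'
from h import *
s=readout.get_state();print(s["clock"],s["tool_pos"],s["ft_force"],stand(s["tool_pos"]))
for n in("wrist","scene"):
    im=optics.grab_frame(n)[:,:,::-1]; cv2.imwrite(f"pics/{n}7.png",im)
b=cv2.imread("pics/scene7.png")[150:260,230:350]
cv2.imwrite("pics/c7.png",cv2.resize(b,None,fx=5,fy=5,interpolation=2))
for a in (-.2,0,.2,.4,.6,.8,1.0,1.2,1.4,1.57):
    r=.022; print(a,goal(world(-.085-.04*np.cos(a)-r*np.sin(a),-.082+.04*np.sin(a)-r*np.cos(a),.077))[0])
print(goal(world(-.101,-.046,.077)))
E
```

```text
9.4 [ 0.3688 -0.0705  0.0752] [0.2131 0.6446 0.7483] [-0.117  -0.1303  0.0752]
-0.2 [ 0.0173 -0.0031  0.0004]
0 [ 0.0249 -0.0082  0.0004]
0.2 [ 0.0332 -0.0118  0.0004]
0.4 [ 0.0422 -0.0136  0.0004]
0.6 [ 0.0513 -0.0137  0.0004]
0.8 [ 0.0602 -0.0119  0.0004]
1.0 [ 0.0686 -0.0084  0.0004]
1.2 [ 0.0762 -0.0032  0.0004]
1.4 [0.0825 0.0033 0.0004]
1.57 [0.0868 0.0097 0.0003]
[array([0.0829, 0.0158, 0.0003])]
```

View pics/c7.png

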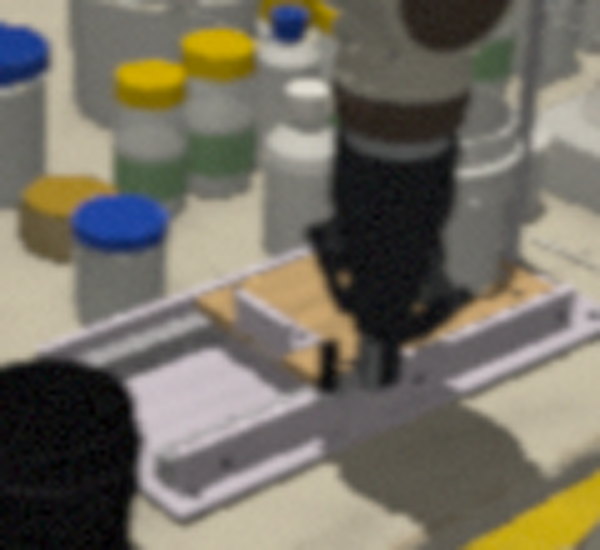

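View pics/wrist7.png

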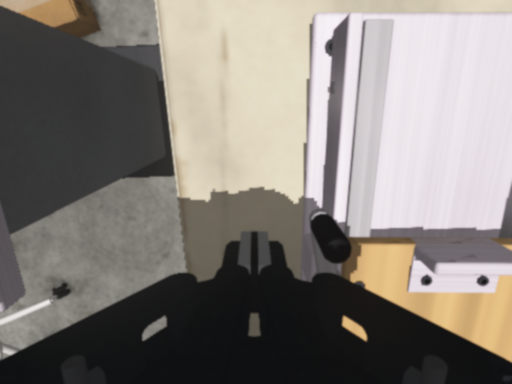

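The wrist view shows the pin to the right of the fingers, with its top near (338,250) and the fingers at (254,245), and the board flush. Now I'll swing the catch along its arc.

>>> jog_arm --deltas '[[[0.009, -0.002, 0], [0, 0, 0], 1], [[0.017, -0.003, 0], [0, 0, 0], 1], [[0.025, -0.008, 0], [0, 0, 0], 1], [[0.033, -0.012, 0], [0, 0, 0], 1], [[0.042, -0.0135, 0], [0, 0, 0], 1], [[0.051, -0.0135, 0], [0, 0, 0], 1], [[0.056, -0.013, 0], [0, 0, 0], 1], [[0.056, -0.013, 0], [0, 0, 0], 1]]'

```text
clock: 10.17
tool_pos: [0.4278, -0.0603, 0.0772]
tcp_rot: [[0.999, -0.043, 0.0], [-0.043, -0.999, 0.004], [-0.0, -0.004, -1.0]]
ft_force: [-0.2, 0.3, 0.1]
grip_width: -0.003
```

```bash
python3 - <<'E'
from h import *
s=readout.get_state();print(s["clock"],s["tool_pos"],s["ft_force"],stand(s["tool_pos"]))
for n in("wrist","scene"):
    im=optics.grab_frame(n)[:,:,::-1]; cv2.imwrite(f"pics/{n}8.png",im)
b=cv2.imread("pics/scene8.png")[150:260,230:350]
cv2.imwrite("pics/c8.png",cv2.resize(b,None,fx=5,fy=5,interpolation=2))
for a in (.8,1.0,1.2,1.4,1.57):
    r=.022; print(a,goal(world(-.085-.04*np.cos(a)-r*np.sin(a),-.082+.04*np.sin(a)-r*np.cos(a),.077))[0])
print(goal(world(-.101,-.046,.077)))
E
```

```text
10.1667 [ 0.4278 -0.0603  0.0772] [-0.1574  0.3313  0.0653] [-0.1298 -0.0718  0.0772]
0.8 [0.0041 0.0011 0.0003]
1.0 [0.0125 0.0046 0.0003]
1.2 [0.0201 0.0097 0.0002]
1.4 [0.0264 0.0162 0.0002]
1.57 [0.0308 0.0227 0.0002]
[array([0.0268, 0.0287, 0.0002])]
```

View pics/c8.png

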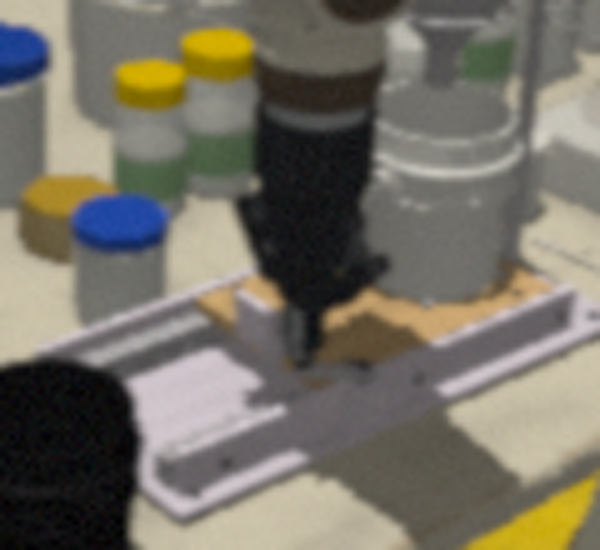

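View pics/wrist8.png

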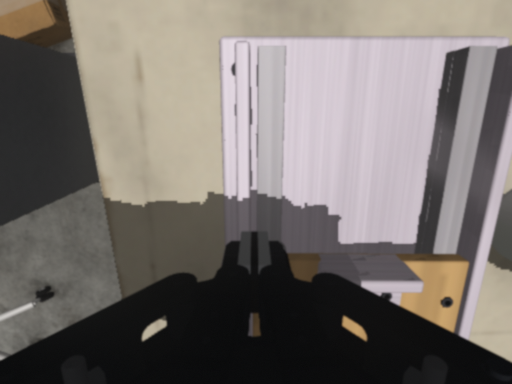

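The pin is now hidden ahead of the fingers, moving as expected. I'll continue the arc toward +x.

>>> jog_arm --deltas '[[[0.006, 0.002, 0], [0, 0, 0], 1], [[0.012, 0.0045, 0], [0, 0, 0], 1], [[0.017, 0.008, 0], [0, 0, 0], 1], [[0.021, 0.012, 0], [0, 0, 0], 1], [[0.025, 0.016, 0], [0, 0, 0], 1], [[0.027, 0.02, 0], [0, 0, 0], 1], [[0.027, 0.023, 0], [0, 0, 0], 1], [[0.027, 0.026, 0], [0, 0, 0], 1], [[0.027, 0.026, 0], [0, 0, 0], 1]]'

```text
clock: 11.02
tool_pos: [0.4527, -0.0881, 0.0772]
tcp_rot: [[0.999, -0.044, -0.0], [-0.044, -0.999, 0.003], [-0.0, -0.003, -1.0]]
ft_force: [-0.2, -0.3, 0.1]
grip_width: -0.002
```

>>> jog_arm --deltas '[[[0, 0.001, 0], [0, 0, 0], 1], [[0, 0.002, 0], [0, 0, 0], 1], [[0, 0.003, 0], [0, 0, 0], 1], [[0, 0.003, 0], [0, 0, 0], 1]]'

```text
clock: 11.35
tool_pos: [0.4525, -0.0911, 0.0773]
tcp_rot: [[0.999, -0.044, 0.0], [-0.044, -0.999, 0.004], [-0.0, -0.004, -1.0]]
ft_force: [0.4, 1.5, 0.3]
grip_width: -0.003
```

```bash
python3 - <<'E'
from h import *
s=readout.get_state();print(s["clock"],s["tool_pos"],s["ft_force"],stand(s["tool_pos"]))
for n in("wrist","scene"):
    im=optics.grab_frame(n)[:,:,::-1]; cv2.imwrite(f"pics/{n}9.png",im)
b=cv2.imread("pics/scene9.png")[150:260,230:350]
cv2.imwrite("pics/c9.png",cv2.resize(b,None,fx=5,fy=5,interpolation=2))
E
```

```text
11.35 [ 0.4525 -0.0911  0.0773] [0.3533 1.4663 0.3416] [-0.1001 -0.0458  0.0773]
```

View pics/c9.png

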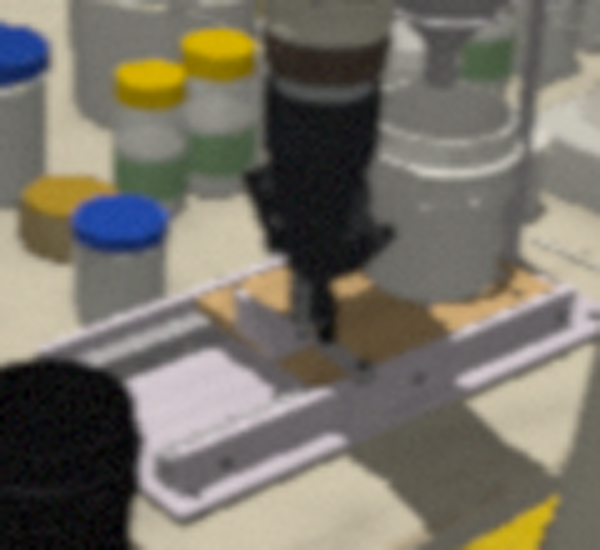

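>>> jog_arm --deltas '[[[0, 0.001, 0], [0, 0, 0], 1], [[0, 0.002, 0], [0, 0, 0], 1], [[0, 0.002, 0], [0, 0, 0], 1]]'

```text
clock: 11.7
tool_pos: [0.4525, -0.0915, 0.0773]
tcp_rot: [[0.999, -0.043, 0.0], [-0.043, -0.999, 0.007], [-0.0, -0.007, -1.0]]
ft_force: [1.4, 10.0, 1.4]
grip_width: -0.001
```

The catch is on its stop: the force rose to 10 N with no advance. I'll back off along −x and rise clear of everything.

>>> jog_arm --deltas '[[[0, -0.004, 0], [0, 0, 0], 1], [[0, -0.01, -0.005], [0, 0, 0], 1], [[0, -0.02, -0.02], [0, 0, 0], 1], [[0, -0.04, -0.05], [0, 0, 0], 1], [[0, -0.06, -0.08], [0, 0, 0], 1], [[0, -0.075, -0.11], [0, 0, 0], 1], [[-0.02, -0.08, -0.14], [0, 0, 0], 1], [[-0.05, -0.08, -0.16], [0, 0, 0], 1], [[-0.08, -0.08, -0.17], [0, 0, 0], 1], [[-0.08, -0.08, -0.17], [0, 0, 0], 1], [[-0.08, -0.08, -0.17], [0, 0, 0], 1]]'

```text
clock: 12.62
tool_pos: [0.3756, -0.0093, 0.2495]
tcp_rot: [[0.999, -0.043, 0.004], [-0.043, -0.999, 0.006], [0.003, -0.007, -1.0]]
ft_force: [0.7, -0.2, -0.4]
grip_width: -0.002
```

```bash
python3 - <<'E'
from h import *
s=readout.get_state();print(s["clock"],s["tool_pos"],s["ft_force"],stand(s["tool_pos"]))
for n in("wrist","scene","top"):
    im=optics.grab_frame(n)[:,:,::-1]; cv2.imwrite(f"pics/{n}10.png",im)
b=cv2.imread("pics/scene10.png")[150:260,230:350]
cv2.imwrite("pics/c10.png",cv2.resize(b,None,fx=5,fy=5,interpolation=2))
m=optics.camera_model("wrist")
print('expected pin top/bottom at 1.6:',proj(m,[world(-.085+.0012,-.042,.093),world(-.085+.0012,-.042,.056),world(-.085,-.082,.056)]).round(0))
E
```

```text
12.6167 [ 0.3756 -0.0093  0.2495] [ 0.7406 -0.232  -0.4193] [-0.1785 -0.1262  0.2495]
expected pin top/bottom at 1.6: [[330. 264.]
 [322. 249.]
 [289. 248.]]
```

View pics/c10.png

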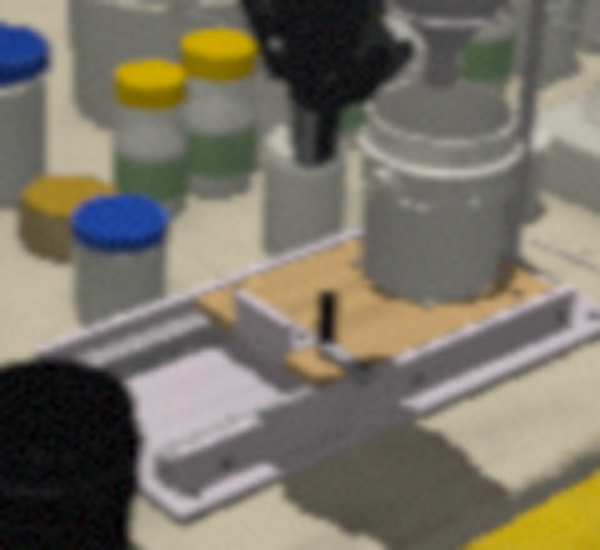

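View pics/wrist10.png

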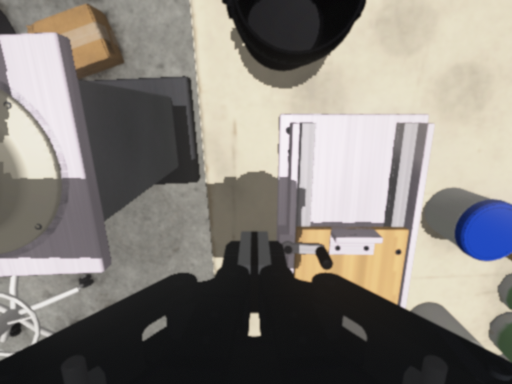

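View pics/top10.png

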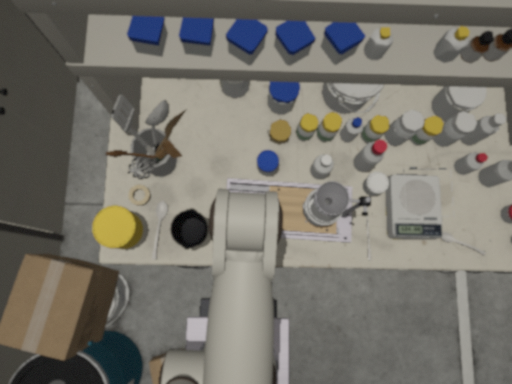

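The wrist view shows the catch arm square over the board, with its pin at about (325,259); I expected the pin's top near (330,264) and its foot near (322,249). The pail sits under the funnel at (327,203) in the top view. The bystanders haven't moved and the arm is clear, so I'm handing in.

```bash
python3 -c "
from bench import workorder; print(workorder.finish_job())"
```

```text
the job is handed in; nothing more can be done
None
```

The board is in its notches under the funnel and the catch is swung in over it. I handed the job in after about 13 s of the 48 s allowed; it reports no verdict.

- **Push:** I slid the board about 105 mm along the rails with shut fingertips, at roughly 2–7 N. It stopped against the notch ends, where I let the force rise to 14 N. I then backed off, and the pictures showed the board lying flush with the side guides.
- **Catch:** I pushed the pin along its arc until the catch reached its stop at about 10 N, then withdrew and raised the arm clear.
- **Last checks:** The final pictures show the catch arm square over the board and the pin within about 4 px of where it should be. The pail stands upright under the funnel, and the bystanders in view look unmoved. The last force reading was under 1 N.
- **Disagreement:** My pixel fixes of the stand differed by up to about 4 mm between views. One reading put the board about 5 mm short of home; reading the plank's edge more carefully put it within about 3 mm. The stop force and the catch swinging freely over the board agree with it being home. I judged the tilt by eye, not by measurement.

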